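Sweep the hole-saw plugs into the dustpan

TASK

Drilling has left three round plywood plugs on the bench: sweep all three along the bench, over the sloping lip and right into the steel dustpan with your fingers, so that each lies wholly inside, past the lip. Only push them, never pinch them or pick them up, and leave everything else on the bench where it is.

Things in the scene. Friction and masses are not known exactly. Their poses are not given: they have to be found in the camera images.
- pan: steel dustpan lying flat, sits firmly and does not shift. Origin on the bench at the middle of its mouth's front edge; x into the pan, y along the edge, z up. Inside 266 mm wide; walls 3 mm, 20 mm high at x = 10 mm rising to 56 mm at x = 150 mm. Smooth lip climbs from x = 0 to the floor, 2 mm high, at x = 30 mm; back wall at x = 212 mm, hood over the last 45 mm; handle to x = 350 mm
- plug_a: one of three alike plywood hole-saw plugs: a flat disc 34 mm across and 26 mm thick with a small pilot hole, about 18 g, smooth and slides easily, lying loose on the bench in front of the pan's mouth. Origin at the centre of its underside, z up
- plug_b: another of three alike plywood hole-saw plugs: a flat disc 34 mm across and 26 mm thick with a small pilot hole, about 18 g, smooth and slides easily, lying loose on the bench in front of the pan's mouth. Origin at the centre of its underside, z up
- plug_c: the third of three alike plywood hole-saw plugs: a flat disc 34 mm across and 26 mm thick with a small pilot hole, about 18 g, smooth and slides easily, lying loose on the bench in front of the pan's mouth. Origin at the centre of its underside, z up
- socket: a deep steel wrench socket standing on end, 25 mm across, 50 mm tall; origin at the centre of its underside. Not part of the job
- hole_saw: a grey hole-saw cup standing teeth down, 38 mm across, 45 mm tall; origin at the centre of its underside. Not part of the job
- pencil: a flat carpenter's pencil lying down, 167 mm long overall, 14 mm wide, 8 mm high; origin under the middle of its 150 mm shaft, x along it towards the point. Not part of the job
- chuck_key: a T-shaped steel drill-chuck key lying flat, 85 mm long, 56 mm wide over the T, 16 mm high; origin under the middle of the shaft, x along the shaft away from the T. Not part of the job
- tape_roll: a roll of paper masking tape lying flat, 96 mm across, 25 mm high; origin at the centre of its underside. Not part of the job
- tape_measure: a tape measure standing upright, body 72 x 36 mm (along its x and y), 70 mm tall, its steel end 53 mm out along +x; origin at the centre of the body's underside. Not part of the job
- glue: a white glue bottle standing, 58 mm across, 165 mm tall; origin at the centre of its underside. Not part of the job
- screw_jar: a glass jar with a steel lid, 72 mm across, 75 mm tall; origin at the centre of its underside. Not part of the job
Things that resemble listed ones, but are neither listed nor needed, are in the scene too. What is shaped like the plug_a but orange or purple is not meant. What is shaped like the plug_b but blue or turquoise is not meant.

How it is judged:
By the outcome, as a careful person would: the job done as asked, in the order asked, and still so for the second after the job is handed in, with the robot touching nothing.
It also fails if it takes over 56 s, if anything falls off the work surface, if the arm or the gripper's body presses on something with over 40 N, if the wrist force passes 120 N, or if a joint passes its speed limit or range.

ROBOT

A 7-joint arm with a two-finger parallel gripper is mounted at the origin on the work surface. World frame = base frame: x ahead of the robot, y to its left, z up, the work surface at z = 0. Lengths are in mm, angles in rad, forces in N, time in s.
With the tool pointing down it reaches from about 400 to 875 mm from the base axis. Payload 4.4 kg.
Tool frame: the origin (TCP) lies at the very end of the fingers, on their centre line; the grasp point (between the pads) lies 19 mm behind it; z points along the fingers, x is the direction in which the jaws open and shut, and the axes are right-handed (so a half turn about z gives the same grasp; the last joint's range is limited). The gripper opens to 85 mm and grips with 20 to 120 N. Pads are 22 mm wide; open, the fingers measure 114 mm over their backs; the gripper's body (76 mm by 85 mm) begins 54 mm behind the grasp point. The pads swing forward as they close: fully open they stand 13 mm farther back than shut.
Start: joints at [1.053, 0.628, 0.038, 1.517, -0.027, 0.996, -0.02], TCP at [283.81, -584.782, 200.413] pointing down, gripper open.
Joint ranges: [-3.06, 3.06], [-0.37, 2.12], [-1.25, 1.32], [0.18, 2.47], [-1.1, 4.24], [0.23, 1.98], [-2.94, 2.94]. Speed limits (rad/s): [2.57, 2.57, 3.14, 3.14, 3.14, 3.14, 3.14].

INTERFACE

Orientations are given as [roll, pitch, yaw] about the fixed x, y, z axes, in that order (R = Rz(yaw) Ry(pitch) Rx(roll)).
In Python, from cell import ctrl gives the robot as it stands.
- The arm moves only by the shell command python3 -m creep 'ROWS'. ROWS is text: rows parted by semicolons, each of 7 numbers parted by spaces: the shift along the tool's x, y, z in units of 40 mm (1.0 is 40 mm), then the turn, a rotation vector about the tool's x, y, z in degrees, then the closure, from 0 (fully open) to 1 (shut). In form: x y z rx ry rz grip; .... A call has 1 to 10 rows; each row is the pose to reach, as a shift and turn from the pose commanded when the call began, along the tool's axes at that moment; what a row does not reach only later rows make up. A row lasts 1/12 s, in which the tool goes at most 41.7 mm and 7.16 degrees, less where a joint would pass 70% of its speed; a pose out of reach is approached as far as the arm can. A call with a gripper value outside its range is refused whole. The fingers move at their own pace and stop on an object; the grip force is fixed at half the most. Time passes only in rows, so rows that repeat a pose let the fingers close. It gives the time, the measured TCP pose, the force and the opening at its end, in the units of the state.
- ctrl.read_state(): the state, without advancing time (a new reading comes with each control period).
- ctrl.get_image(name): name is "scene" or "top" or "wrist"; returns a dict with "img" (400x640x3 uint8, red, green, blue), "vfov" (degrees; the focal length in pixels is half the picture's height over the tangent of half this angle, whatever the lens; pixels are square), "cx", "cy" (the principal point, pixels), "T" (4x4, takes a point from camera to world coordinates); the wrist camera has in their place "tool_from_camera" (4x4, takes a point from camera to tool coordinates, whose origin is the TCP and whose axes are the tool frame's). Camera axes: x right, y up, looking along -z (the intrinsics and any distortion apply to the point x, -y, -z); pixel columns grow to the right and rows downward; lengths in mm; the calibration is good to about 2 mm. A picture is of the moment at which its call begins: read the wrist's pose just before it. There is no depth.
- ctrl.finish_job(): hands the job in, once; it reports no verdict.
Trained networks look in the newest picture that a camera, given by its name, has taken for a name from the list of things; names that differ only in an ending like _2 or _b are one class to them, and where a whole thing is asked for, a point or a joint stands for the part that bears it (a point fixed in the world has none). Each returns a list of dicts, best first, with "score" (0 to 1); they miss things now and then, are a little off and sometimes report something else, mostly with a low value. They report only what shows in the picture. A call takes as long as a camera call. They do not tell look-alikes from the thing itself.
- ctrl.boxes_of(camera, thing): "rect" ([left, top, right, bottom] in pixels, round what is visible of it).
- ctrl.cut_out(camera, thing): "pixels" (400x640 bool, what is visible of it) and "rect" ([left, top, right, bottom] in pixels, round what is visible of it).
The state is a dict: "clock": time; "qpos": joint angles; "qd": joint speeds; "tau": joint torques, N m; "eef_pos": TCP position; "tool_rot": TCP orientation; "force": force on the tool from outside, world axes, zero at the start; "torque": the same for the moment, N m; "width": finger opening in mm.
Only numpy, scipy, OpenCV 4.12 (cv2) and the standard library are available. Lean on these libraries where they do the work, as an engineer would, in place of code of your own. Each camera call takes 0.05 s, during which the arm holds its last target.

## Working session

There is one attempt and no reset: what is moved stays moved. The work goes in short steps, Python scripts to look and compute and a shell command to move; the robot and the scene stay as the last step left them, time stands still between calls to the robot, and variables do not carry over. Pictures are saved under pics/ and viewed, and the job is handed in when it is done.

```bash
ls; mkdir -p pics
python3 - <<'E'
from cell import ctrl
import cv2,numpy as np
s=ctrl.read_state();print(s['clock'],s['eef_pos'],s['tool_rot'],s['width'])
for n in ("scene","top"):
    d=ctrl.get_image(n);cv2.imwrite(f"pics/{n}0.png",d["img"][:,:,::-1])
    print(n,d['vfov'],d['cx'],d['cy'],np.round(d['T'],3).tolist(),[k for k in d])
    for t in ("plug_a","pan"):
        print(t,[(np.round(b['rect']).tolist(),round(b['score'],2)) for b in ctrl.boxes_of(n,t)])
E
```

```text
pics
0.0 [ 283.52265296 -584.10655908  199.48333863] [-3.14157314e+00  1.95157231e-03 -1.11901643e+00] 85.50123791670035
scene 46.392483025140095 315.01745702161537 202.0116715257201 [[0.548, -0.645, 0.533, 1081.62], [0.836, 0.426, -0.345, -353.854], [-0.005, 0.634, 0.773, 782.905], [0.0, 0.0, 0.0, 1.0]] ['img', 'vfov', 'cx', 'cy', 'T']
plug_a [([278.0, 254.0, 293.0, 278.0], 0.86), ([224.0, 290.0, 236.0, 313.0], 0.77), ([282.0, 215.0, 300.0, 236.0], 0.69), ([258.0, 137.0, 273.0, 157.0], 0.69), ([197.0, 211.0, 216.0, 228.0], 0.63), ([198.0, 161.0, 216.0, 182.0], 0.55), ([258.0, 183.0, 281.0, 206.0], 0.51)]
pan [([300.0, 116.0, 461.0, 248.0], 0.8)]
top 44.277016201448504 309.4246778778238 204.9990240277745 [[0.015, 0.995, -0.103, 422.006], [-1.0, 0.014, -0.005, 4.761], [-0.003, 0.103, 0.995, 1358.236], [0.0, 0.0, 0.0, 1.0]] ['img', 'vfov', 'cx', 'cy', 'T']
plug_a [([369.0, 280.0, 383.0, 290.0], 0.72), ([340.0, 232.0, 350.0, 246.0], 0.69), ([316.0, 278.0, 324.0, 290.0], 0.61), ([340.0, 198.0, 352.0, 208.0], 0.6), ([392.0, 239.0, 404.0, 248.0], 0.58)]
pan [([176.0, 148.0, 306.0, 252.0], 0.68)]
```

View pics/scene0.png

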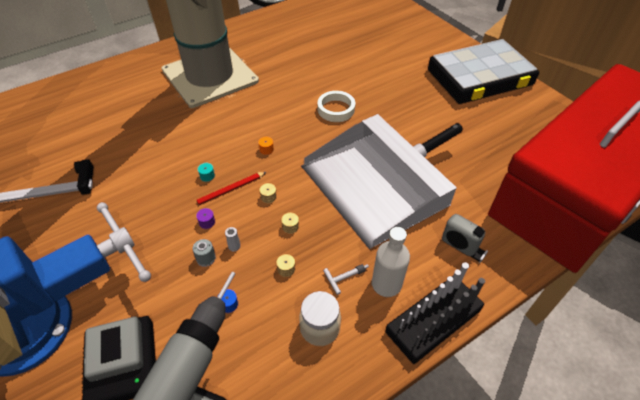

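View pics/top0.png

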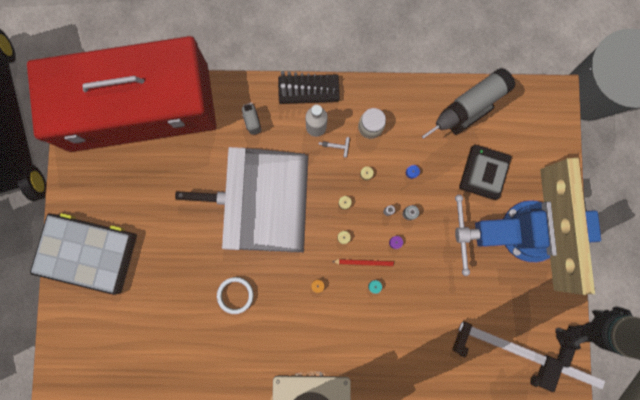

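Run:
```python
import cv2
a=cv2.imread("pics/scene0.png")[110:330,160:480];cv2.imwrite("pics/scene0z.png",cv2.resize(a,None,fx=2.5,fy=2.5,interpolation=cv2.INTER_CUBIC))
a=cv2.imread("pics/top0.png")[120:320,160:440];cv2.imwrite("pics/top0z.png",cv2.resize(a,None,fx=2.8,fy=2.8,interpolation=cv2.INTER_CUBIC))
```

```text
(no output)
```

View pics/scene0z.png

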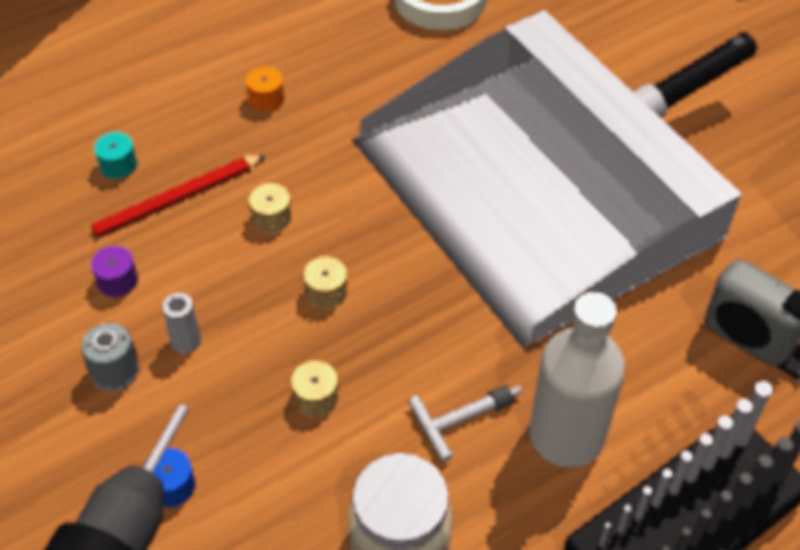

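View pics/top0z.png

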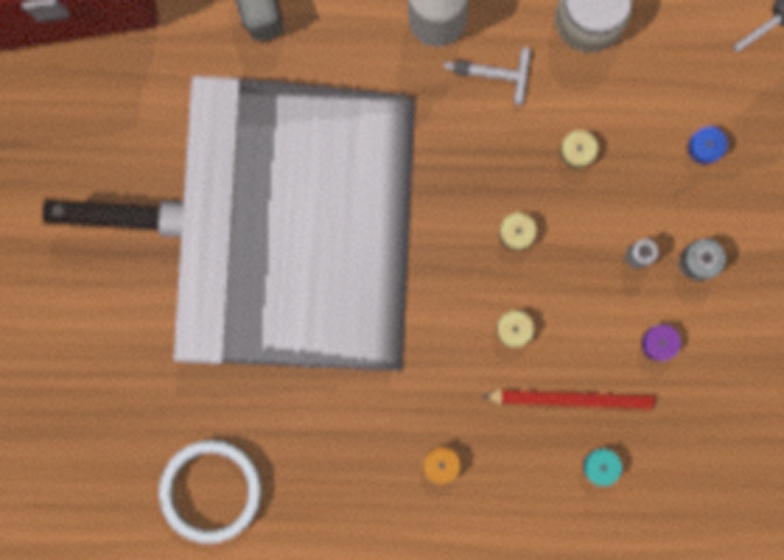

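The pictures show three yellow plugs: at scene px (268,191), (290,221) and (286,263), and at top px (345,238), (345,202) and (367,173). The pan is left in the top view, its mouth facing right (-y). The pencil point lies near plug 1 and the chuck key near plug 3. Next I'll locate everything.

```bash
cat > h.py <<'E'
import numpy as np,cv2
from cell import ctrl
def px2w(d,u,v,z):
    f=200/np.tan(np.radians(d['vfov'])/2)
    r=np.array([(u-d['cx'])/f,-(v-d['cy'])/f,-1.]);T=np.array(d['T']);R=T[:3,:3]@r;o=T[:3,3]
    return o+R*(z-o[2])/R[2]
def w2px(d,p):
    f=200/np.tan(np.radians(d['vfov'])/2);T=np.array(d['T']);q=T[:3,:3].T@(np.array(p)-T[:3,3])
    return d['cx']+f*q[0]/-q[2],d['cy']-f*q[1]/-q[2]
def plugs(d):
    h=cv2.cvtColor(d['img'],cv2.COLOR_RGB2HSV)
    m=((h[...,0]>21)&(h[...,0]<34)&(h[...,1]>70)&(h[...,2]>150)).astype(np.uint8)
    n,l,s,c=cv2.connectedComponentsWithStats(m)
    return [(c[i].round(1).tolist(),int(s[i,4]),px2w(d,*c[i],26).round(1).tolist()) for i in range(1,n) if s[i,4]>25]
E
python3 - <<'E'
from h import *
for n in("top","scene"):
    d=ctrl.get_image(n);print(n)
    for p in plugs(d):print(p)
    if n=="top":
        z=lambda a,b:(160+a/2.8,120+b/2.8)
        for nm,(a,b),h in [("lip+x",(413,97),5),("lip-x",(402,368),5),("backL",(192,77),56),("back-x",(175,360),56),("hoodfr+x",(240,80),56),("hoodfr-x",(222,361),56),("keyT lo",(520,103),8),("keyT up",(527,48),8),("keytip",(447,65),8),("pentip",(487,397),4),("penend",(655,402),4),("socket",(644,251),50),("holesaw",(706,258),45),("purple",(662,343),26)]:
            print(nm,px2w(d,*z(a,b),h).round(0))
    else:
        z=lambda a,b:(160+a/2.5,110+b/2.5)
        for nm,(a,b),h in [("lip+x",(529,345),0),("lip-x",(357,142),0),("keyTnear",(446,456),8),("keyTfar",(414,400),8),("keytip",(518,391),8),("pentip",(262,157),4),("hoodR",(739,193),56),("hoodL",(545,12),56),("hoodfl",(507,28),56),("hoodfr",(703,212),56)]:
            print(nm,px2w(d,*z(a,b),h).round(0))
E
```

```text
top
([578.5, 218.8], 544, [532.6, -719.1, 26.0])
([366.7, 172.5], 100, [651.4, -144.5, 26.0])
([560.8, 186.0], 44, [621.8, -674.3, 26.0])
([344.7, 202.2], 110, [568.5, -84.8, 26.0])
([65.4, 215.3], 27, [521.7, 675.0, 26.0])
([115.2, 227.5], 27, [490.5, 537.6, 26.0])
([343.5, 237.1], 108, [473.7, -82.4, 26.0])
([590.6, 274.2], 105, [383.9, -745.1, 26.0])
lip+x [703.  19.   5.]
lip-x [434.  25.   5.]
backL [709. 231.  56.]
back-x [437. 239.  56.]
hoodfr+x [707. 185.  56.]
hoodfr-x [437. 194.  56.]
keyT lo [698. -88.   8.]
keyT up [754. -95.   8.]
keytip [736. -15.   8.]
pentip [407. -58.   4.]
penend [ 404. -222.    4.]
socket [ 548. -204.   50.]
holesaw [ 542. -264.   45.]
purple [ 461. -225.   26.]
scene
([524.4, 77.5], 27, [508.6, 687.4, 26.0])
([478.8, 89.2], 30, [477.3, 549.2, 26.0])
([267.4, 189.3], 129, [474.2, -82.4, 26.0])
([289.6, 219.1], 151, [569.3, -84.3, 26.0])
([285.2, 261.8], 191, [651.9, -144.1, 26.0])
lip+x [705.  24.   0.]
lip-x [439.  29.   0.]
keyTnear [753. -91.   8.]
keyTfar [700. -84.   8.]
keytip [738. -12.   8.]
pentip [410. -55.   4.]
hoodR [708. 234.  56.]
hoodL [439. 242.  56.]
hoodfl [438. 198.  56.]
hoodfr [707. 195.  56.]
```

The two cameras agree within about 1 mm on the plugs: (474,-82), (569,-84) and (651,-144). The pan mouth centre is at about (571,25), with the inside along +y. I'll push each plug with two partly closed fingers as a two-point cradle, starting with the plug at x=651. First I travel high, turning to yaw 0.

```bash
python3 -m creep '0 0 -1.5 0 0 0 0.8; -0.4 -1 -1.5 0 0 -6 0.8; -0.8 -2 -1.5 0 0 -12 0.8; -1.15 -3 -1.5 0 0 -19 0.8; -1.5 -4 -1.5 0 0 -26 0.8; -1.9 -5 -1.5 0 0 -33 0.8; -2.2 -6 -1.5 0 0 -40 0.8; -2.6 -7 -1.5 0 0 -47 0.8; -3 -8 -1.5 0 0 -54 0.8; -3.35 -9 -1.5 0 0 -61 0.8'
python3 - <<'E'
from cell import ctrl
s=ctrl.read_state();print(s['clock'],s['eef_pos'],s['tool_rot'],s['width'])
E
```

```text
clock: 1.23
eef_pos: [541.4, -314.4, 260.8]
tool_rot: [3.141, -0.0, -0.048]
force: [0.4, -0.3, -0.1]
width: 17.0
1.2333 [ 541.3746019  -314.39554627  260.75103857] [ 3.14128181e+00 -2.44486670e-04 -4.84525742e-02] 17.011671643649972
```

```bash
python3 -m creep '0.8 -0.9 0 0 0 -3.1 0.8; 1.6 -1.8 0 0 0 -3.1 0.8; 2.4 -2.8 0 0 0 -3.1 0.8; 2.4 -2.8 1 0 0 -3.1 0.8; 2.4 -2.8 2 0 0 -3.1 0.8; 2.4 -2.8 3 0 0 -3.1 0.8; 2.4 -2.8 4 0 0 -3.1 0.8; 2.4 -2.8 4.75 0 0 -3.1 0.8; 2.4 -2.8 4.75 0 0 -3.1 0.8; 2.4 -2.8 4.75 0 0 -3.1 0.8'
python3 - <<'E'
from h import *
s=ctrl.read_state();print(s['clock'],s['eef_pos'],s['tool_rot'],s['width'])
d=ctrl.get_image("scene");cv2.imwrite("pics/s1.png",cv2.resize(d['img'][110:330,160:480,::-1],None,fx=2.5,fy=2.5))
print(plugs(d))
E
```

```text
clock: 2.07
eef_pos: [641.3, -209.2, 69.2]
tool_rot: [-3.141, 0.003, -0.0]
force: [0.1, -0.4, 0.7]
width: 17.2
2.0667 [ 641.26219569 -209.22493312   69.23934629] [-3.14069688e+00  3.16226364e-03 -2.53975722e-04] 17.194684729683146
[([524.5, 77.5], 28, [508.8, 687.6, 26.0]), ([479.1, 89.2], 33, [477.9, 549.4, 26.0]), ([267.6, 189.2], 135, [474.2, -81.9, 26.0]), ([289.6, 219.2], 162, [569.5, -84.4, 26.0]), ([285.4, 261.8], 198, [652.0, -143.8, 26.0])]
```

View pics/s1.png

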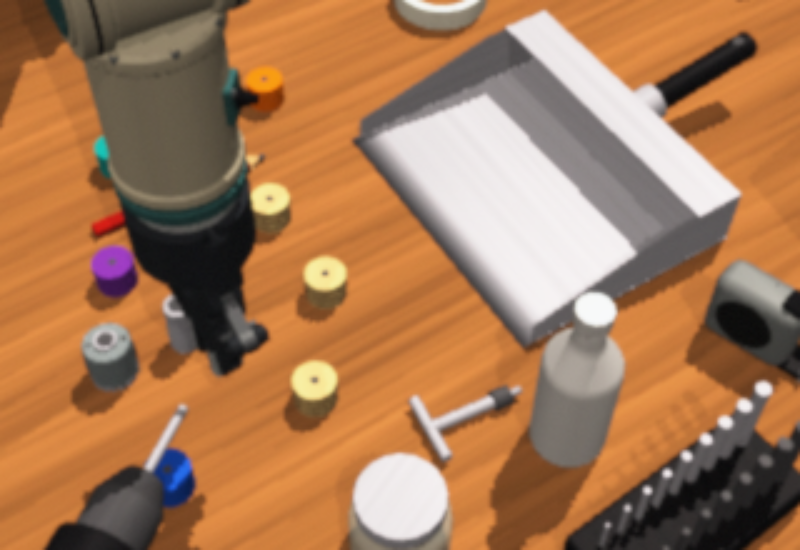

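The gripper hangs behind the third plug (top at zoom px (314,380)), with nothing beneath it. Now I shift to x=652 and lower.

```bash
python3 -m creep '0.27 -0.2 0.5 0 0 0 0.8; 0.27 -0.2 1 0 0 0 0.8; 0.27 -0.2 1.45 0 0 0 0.8; 0.27 -0.2 1.45 0 0 0 0.8; 0.27 -0.2 1.45 0 0 0 0.8'
python3 - <<'E'
from h import *
s=ctrl.read_state();print(s['clock'],s['eef_pos'],s['tool_rot'],s['width'])
d=ctrl.get_image("scene");cv2.imwrite("pics/s2.png",cv2.resize(d['img'][180:330,200:380,::-1],None,fx=4,fy=4))
E
```

```text
clock: 2.53
eef_pos: [654.5, -202.0, 14.6]
tool_rot: [3.141, -0.003, -0.001]
force: [-0.4, 0.0, -0.1]
width: 17.0
2.5333 [ 654.49469521 -201.97020734   14.57589785] [ 3.14079409e+00 -2.63380536e-03 -5.62926138e-04] 17.00910663603533
```

View pics/s2.png

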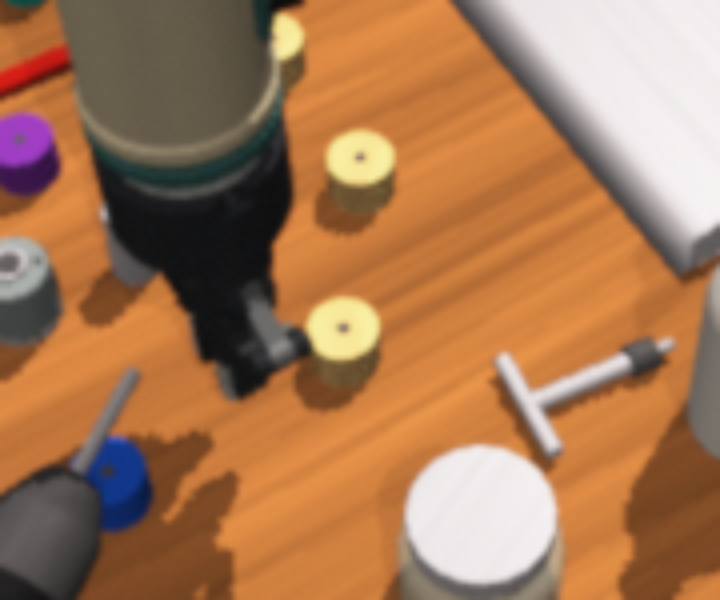

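```bash
python3 -m creep '-0.06 -0.1 0.1 0 0 0 0.8; -0.06 -0.3 0.1 0 0 0 0.8; -0.06 -0.6 0.1 0 0 0 0.8; -0.06 -0.9 0.1 0 0 0 0.8; -0.06 -1.3 0.1 0 0 0 0.8; -0.06 -1.7 0.1 0 0 0 0.8; -0.06 -2.1 0.1 0 0 0 0.8; -0.06 -2.5 0.1 0 0 0 0.8; -0.06 -2.8 0.1 0 0 0 0.8; -0.06 -3 0.1 0 0 0 0.8'
python3 - <<'E'
from h import *
s=ctrl.read_state();print(s['clock'],s['eef_pos'],s['tool_rot'],s['width'],s['force'])
d=ctrl.get_image("scene");cv2.imwrite("pics/s3.png",cv2.resize(d['img'][110:330,160:480,::-1],None,fx=2.5,fy=2.5))
print(plugs(d))
d=ctrl.get_image("top");print(plugs(d))
E
```

```text
clock: 3.42
eef_pos: [650.8, -77.5, 8.5]
tool_rot: [-3.14, -0.0, 0.003]
force: [0.2, -0.1, -0.4]
width: 17.0
3.4167 [650.82865303 -77.53989078   8.52420932] [-3.14007963e+00 -2.65581218e-05  3.06649984e-03] 17.02093962202484 [ 0.18952241 -0.08580199 -0.39083155]
[([524.7, 77.7], 32, [509.5, 687.4, 26.0]), ([478.8, 89.5], 38, [478.1, 548.1, 26.0]), ([267.1, 189.3], 131, [473.9, -82.9, 26.0]), ([289.4, 219.0], 143, [568.9, -84.4, 26.0])]
[([578.4, 217.6], 567, [535.8, -718.9, 26.0]), ([560.6, 186.0], 47, [621.6, -673.9, 26.0]), ([65.2, 215.3], 28, [521.8, 675.6, 26.0]), ([115.0, 227.4], 29, [490.7, 538.1, 26.0]), ([590.5, 273.9], 113, [384.8, -745.0, 26.0])]
```

View pics/s3.png

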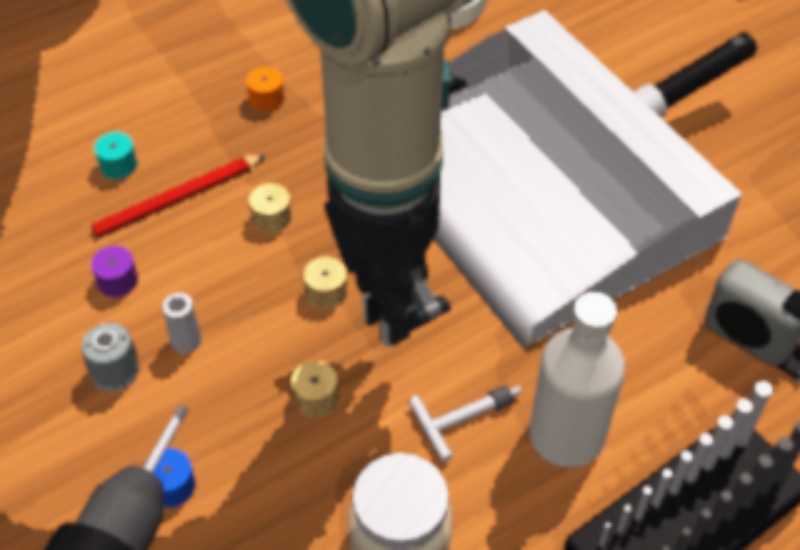

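Run:
```python
from h import *
d=ctrl.get_image("scene")
for p in [(651,-77,8),(654,-202,14),(651.8,-144,26),(651.8,-144,0)]:print(p,w2px(d,p))
cv2.imwrite("pics/s4.png",cv2.resize(d['img'][200:300,260:380,::-1],None,fx=6,fy=6))
t=ctrl.get_image("top");cv2.imwrite("pics/t4.png",cv2.resize(t['img'][120:320,160:440,::-1],None,fx=2.8,fy=2.8))
w=ctrl.get_image("wrist");cv2.imwrite("pics/w4.png",w['img'][:,:,::-1]);print(np.round(w['tool_from_camera'],2),ctrl.read_state()['eef_pos'])
```

```text
(651, -77, 8) (np.float64(314.60090695683726), np.float64(250.4212881461565))
(654, -202, 14) (np.float64(259.6427381821295), np.float64(280.5929205345807))
(651.8, -144, 26) (np.float64(285.26294440453165), np.float64(261.76466522572485))
(651.8, -144, 0) (np.float64(285.98631852599954), np.float64(268.93156158446754))
[[ 1.0000e+00  0.0000e+00  0.0000e+00  2.0000e-02]
 [ 0.0000e+00 -9.5000e-01 -3.2000e-01 -8.0730e+01]
 [-0.0000e+00  3.2000e-01 -9.5000e-01 -1.7321e+02]
 [ 0.0000e+00  0.0000e+00  0.0000e+00  1.0000e+00]] [650.71011329 -82.87786234   8.38206563]
```

View pics/s4.png

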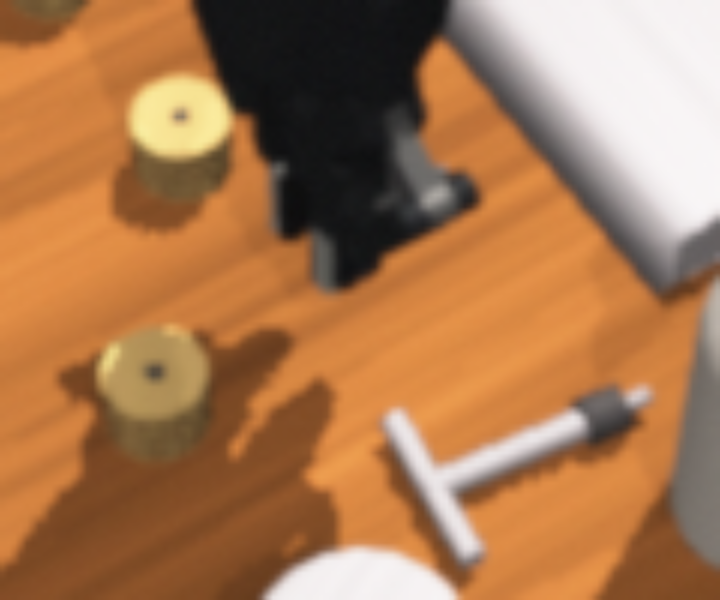

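View pics/t4.png

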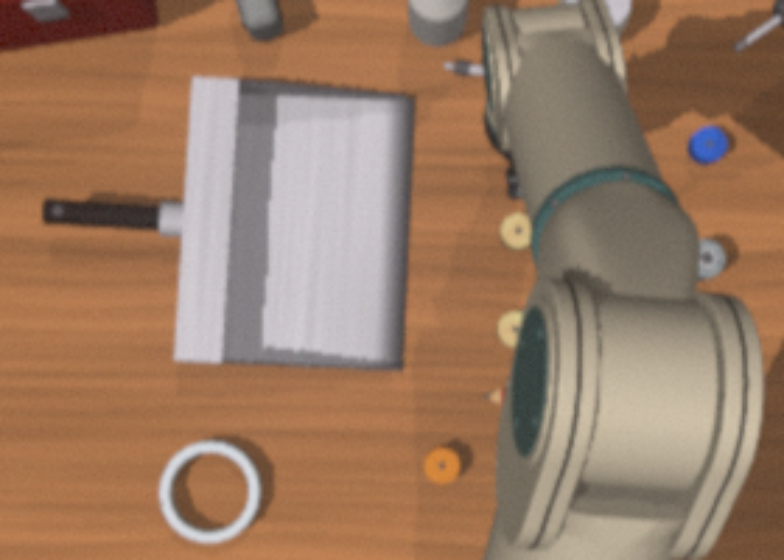

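View pics/w4.png

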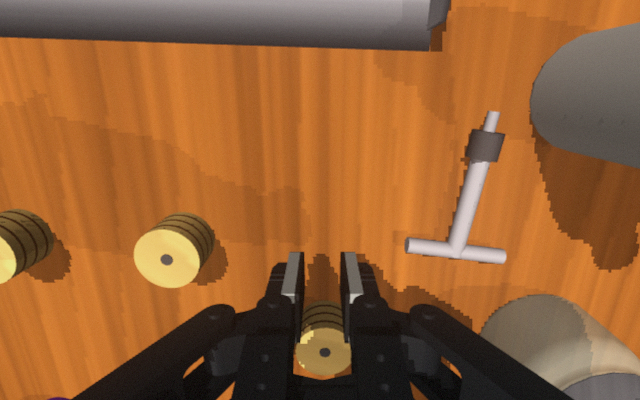

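Run:
```python
from h import *
w=ctrl.get_image("wrist");T=np.array(w['tool_from_camera']);f=200/np.tan(np.radians(w['vfov'])/2)
print(w['vfov'],w['cx'],w['cy'])
for p in [(0,0,0),(-8,-11,0),(8,-11,0),(-8,11,0),(-8,-11,-25),(8,-11,-25),(-8,11,-25),(-23,-11,0),(-23,-11,-25), (1,66,-18)]:
    q=T[:3,:3].T@(np.array(p)-T[:3,3]);print(p,w['cx']+f*q[0]/-q[2],w['cy']-f*q[1]/-q[2])
d=ctrl.get_image("scene")
for x in(-22,-8,8,22):
  for y in (-11,11):
    print(x,y,[np.round(w2px(d,(650.8+x,-82+y,8.4+z)),1) for z in (0,25)])
```

```text
61.711972053833485 321.8953245968209 202.14937213899245
(0, 0, 0) 321.8673376322342 240.80074474874004
(-8, -11, 0) 307.49409515806565 222.77413002702679
(8, -11, 0) 336.2346310636946 222.77051264105413
(-8, 11, 0) 308.01625983890915 258.18315214138136
(-8, -11, -25) 305.39502818970334 242.02699337371564
(8, -11, -25) 338.32744226548954 242.02287444621237
(-8, 11, -25) 306.07619893346913 281.6005058367766
(-23, -11, 0) 280.549904422462 222.77752131861342
(-23, -11, -25) 274.52097097275737 242.0308548581217
(1, 66, -18) 323.6121439090476 358.16803483660544
-22 -11 [array([301.8, 246.2]), array([301.4, 239. ])]
-22 11 [array([311. , 241.2]), array([310.9, 234. ])]
-8 -11 [array([305.6, 251.1]), array([305.3, 244. ])]
-8 11 [array([314.9, 246. ]), array([314.8, 238.8])]
8 -11 [array([309.9, 256.9]), array([309.8, 249.8])]
8 11 [array([319.3, 251.7]), array([319.3, 244.5])]
22 -11 [array([313.9, 262. ]), array([313.8, 254.9])]
22 11 [array([323.3, 256.7]), array([323.4, 249.6])]
```

Run:
```python
import cv2
a=cv2.imread("pics/w4.png")[230:390,230:420];cv2.imwrite("pics/w4z.png",cv2.resize(a,None,fx=4,fy=3.7))
```

```text
(no output)
```

View pics/w4z.png

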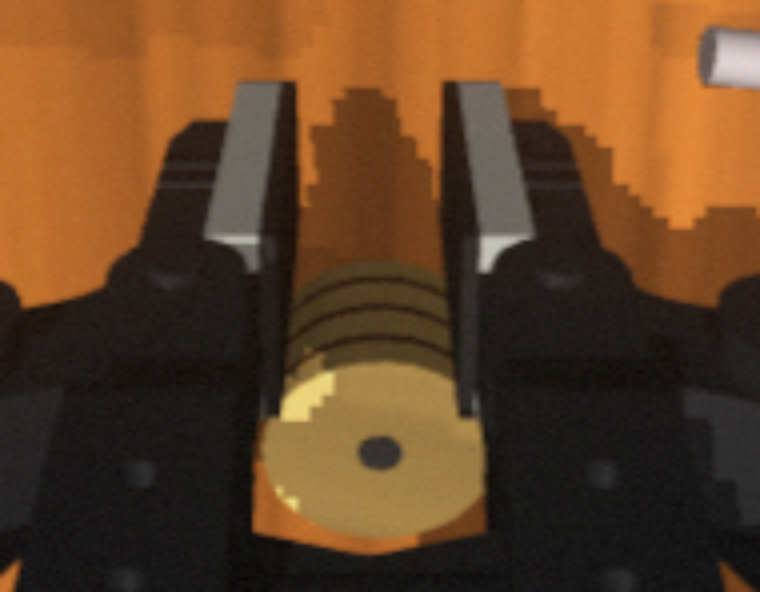

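The wrist picture shows the plug behind the fingers: the fingers passed over it. Pad tips show at wrist row ~252, where the TCP level would project to row ~223, so the tips look about 30 mm short of the TCP at this closure. I'll check with the fingers shut.

```bash
python3 -m creep '0 0 0 0 0 0 1; 0 0 0 0 0 0 1; 0 0 0 0 0 0 1; 0 0 0 0 0 0 1'
python3 - <<'E'
from h import *
s=ctrl.read_state();print(s['clock'],s['eef_pos'],s['width'])
w=ctrl.get_image("wrist");cv2.imwrite("pics/w5.png",cv2.resize(w['img'][180:390,230:420,::-1],None,fx=4,fy=2.8))
d=ctrl.get_image("scene");cv2.imwrite("pics/s5.png",cv2.resize(d['img'][200:300,260:380,::-1],None,fx=6,fy=6))
E
```

```text
clock: 4.1
eef_pos: [650.8, -81.8, 8.4]
tool_rot: [-3.142, -0.0, -0.001]
force: [-0.1, -0.9, 0.2]
width: 0.1
4.1 [650.77246612 -81.76968841   8.41222202] 0.0677899153225624
```

View pics/w5.png

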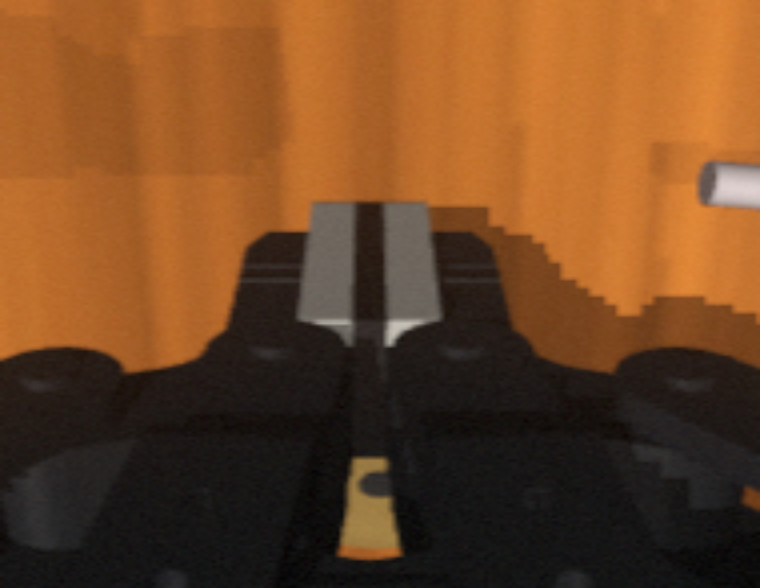

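View pics/s5.png

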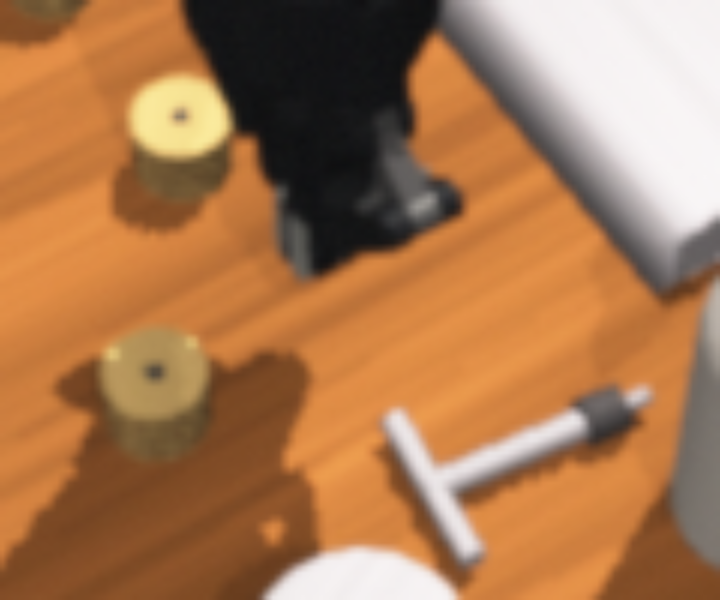

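Shut, the tips stay at row ~252, and the scene view also puts them ~30 mm above the reported TCP. So the real finger ends are ~30 mm short of the TCP, which explains why the plug was missed. I'll go back over the plug and lower while watching the force.

```bash
python3 -m creep '0 0 -0.7 0 0 0 0.8; 0 0.8 -0.8 0 0 0 0.8; 0 1.6 -0.8 0 0 0 0.8; 0 2.4 -0.8 0 0 0 0.8; 0 3.1 -0.6 0 0 0 0.8; 0 3.1 0 0 0 0 0.8; 0 3.1 0.3 0 0 0 0.8; 0 3.1 0.5 0 0 0 0.8; 0 3.1 0.5 0 0 0 0.8; 0 3.1 0.5 0 0 0 0.8'
python3 - <<'E'
from h import *
s=ctrl.read_state();print(s['clock'],s['eef_pos'],s['width'])
w=ctrl.get_image("wrist");cv2.imwrite("pics/w6.png",w['img'][:,:,::-1])
d=ctrl.get_image("scene");cv2.imwrite("pics/s6.png",cv2.resize(d['img'][200:300,230:350,::-1],None,fx=6,fy=6));print(plugs(d))
E
```

```text
clock: 5.03
eef_pos: [651.0, -203.3, -11.7]
tool_rot: [-3.14, 0.0, 0.002]
force: [-0.6, 0.7, 0.1]
width: 16.8
5.0333 [ 651.00139594 -203.29500797  -11.73630765] 16.754019613451508
[([524.5, 77.5], 28, [508.8, 687.6, 26.0]), ([479.1, 89.2], 33, [477.9, 549.4, 26.0]), ([289.6, 219.2], 163, [569.5, -84.4, 26.0]), ([285.4, 261.8], 200, [651.9, -143.9, 26.0])]
```

View pics/w6.png

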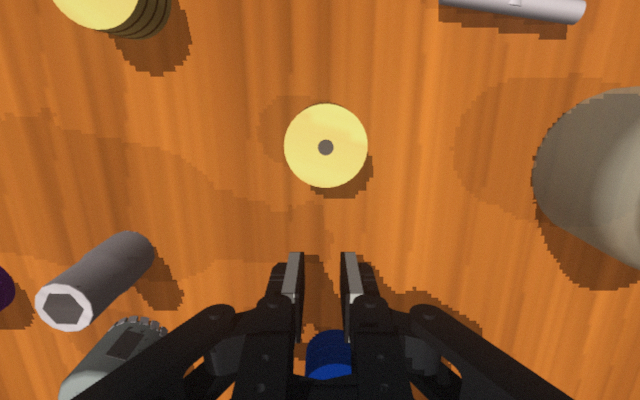

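View pics/s6.png

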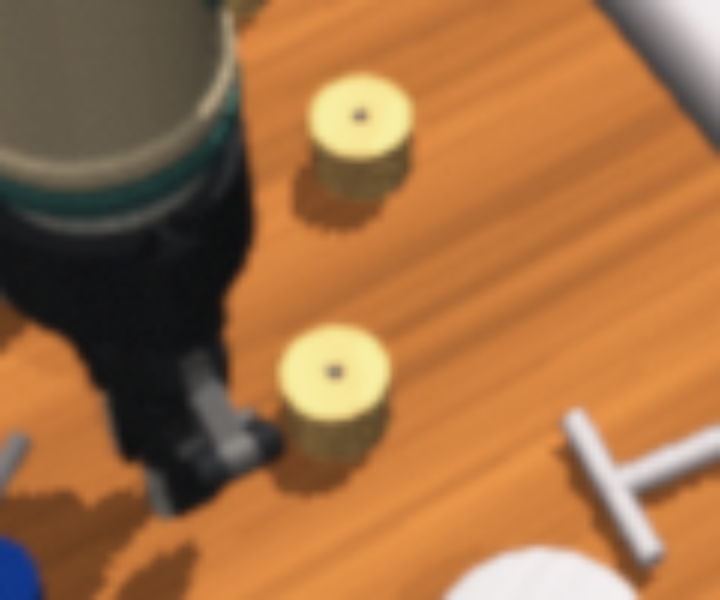

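```bash
python3 -m creep '0.02 0 0.15 0 0 0 0.8; 0.02 0 0.25 0 0 0 0.8; 0.02 0 0.25 0 0 0 0.8;0.02 0 0.25 0 0 0 0.8'
python3 - <<'E'
from h import *
d=ctrl.get_image("scene");cv2.imwrite("pics/s7.png",cv2.resize(d['img'][200:300,230:350,::-1],None,fx=6,fy=6))
E
```

```text
clock: 5.47
eef_pos: [651.3, -205.3, -21.8]
tool_rot: [-3.142, 0.001, -0.0]
force: [-0.6, -0.7, 0.6]
width: 17.1
```

View pics/s7.png

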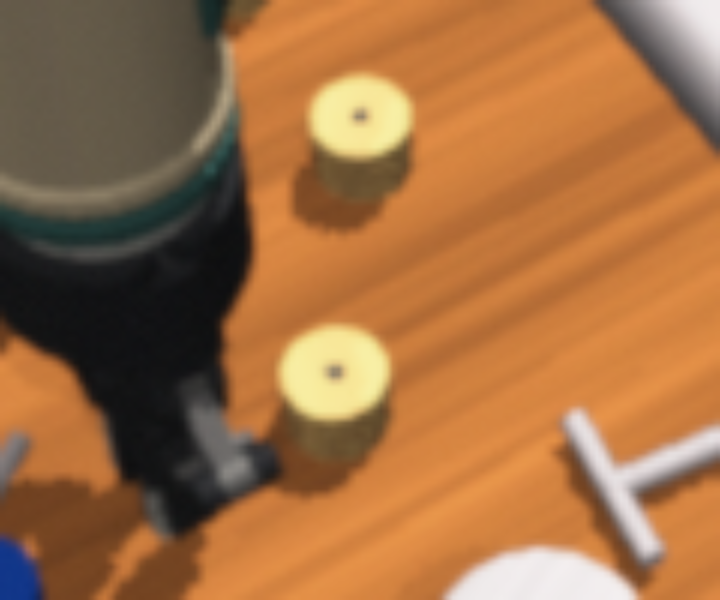

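```bash
python3 -m creep '0 -0.2 0 0 0 0 0.8; 0 -0.4 0 0 0 0 0.8; 0 -0.65 0 0 0 0 0.8; 0 -0.9 0 0 0 0 0.8; 0 -1.2 0 0 0 0 0.8; 0 -1.5 0 0 0 0 0.8; 0 -1.8 0 0 0 0 0.8; 0 -2.1 0 0 0 0 0.8; 0 -2.35 0 0 0 0 0.8; 0 -2.5 0 0 0 0 0.8'
python3 - <<'E'
from h import *
w=ctrl.get_image("wrist");cv2.imwrite("pics/w8.png",w['img'][:,:,::-1])
d=ctrl.get_image("scene");cv2.imwrite("pics/s8.png",cv2.resize(d['img'][110:330,160:480,::-1],None,fx=2.5,fy=2.5));print(plugs(d))
E
```

```text
clock: 6.35
eef_pos: [651.7, -102.8, -21.5]
tool_rot: [-3.141, -0.0, 0.002]
force: [0.4, 0.6, 1.1]
width: 17.3
[([524.6, 77.6], 31, [509.3, 687.4, 26.0]), ([478.9, 89.5], 37, [478.4, 548.3, 26.0]), ([267.2, 189.0], 118, [473.3, -82.2, 26.0])]
```

View pics/w8.png

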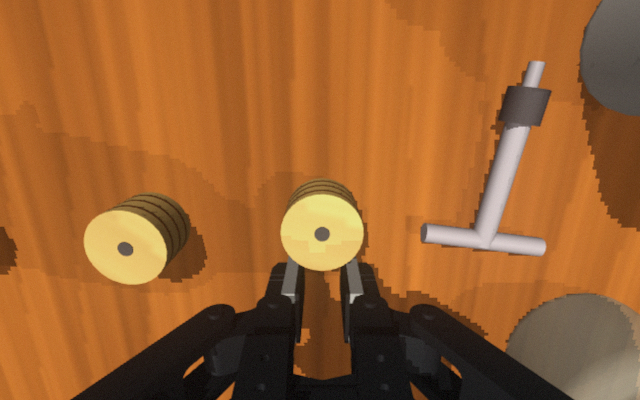

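View pics/s8.png

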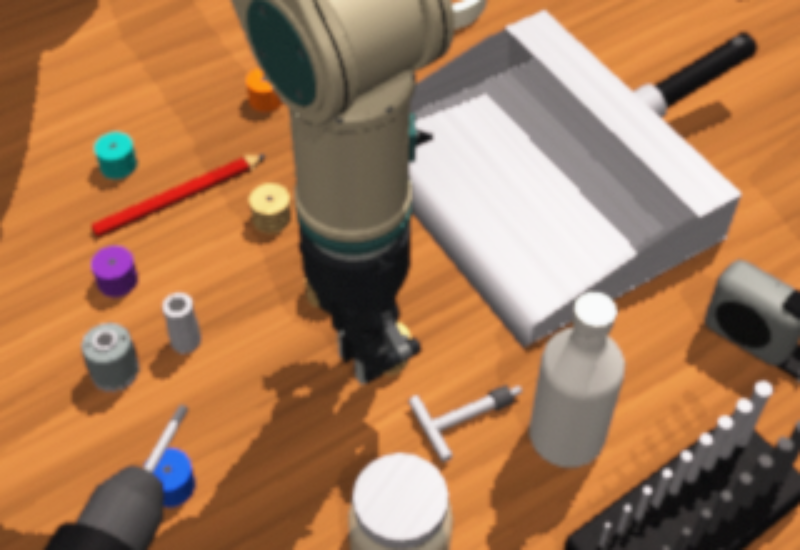

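The plug sits between the pads (wrist px (322,232)) and moved with them. I carry on over the lip, drifting slightly inward to stay clear of the wall.

```bash
python3 -m creep '-0.02 -0.3 0 0 0 0 0.8; -0.04 -0.6 0 0 0 0 0.8; -0.06 -0.9 0 0 0 0 0.8; -0.08 -1.2 0 0 0 0 0.8; -0.1 -1.5 0 0 0 0 0.8; -0.12 -1.8 0 0 0 0 0.8; -0.14 -2.1 0 0 0 0 0.8; -0.16 -2.4 0 0 0 0 0.8; -0.18 -2.7 0 0 0 0 0.8; -0.2 -3 0 0 0 0 0.8' && python3 -m creep '-0.02 -0.3 0 0 0 0 0.8; -0.04 -0.6 0 0 0 0 0.8; -0.05 -0.9 0 0 0 0 0.8; -0.05 -1.2 0 0 0 0 0.8; -0.05 -1.5 0 0 0 0 0.8; -0.05 -1.75 0 0 0 0 0.8; -0.05 -1.95 0 0 0 0 0.8; -0.05 -2.1 0 0 0 0 0.8; -0.05 -2.15 0 0 0 0 0.8'
python3 - <<'E'
from h import *
w=ctrl.get_image("wrist");cv2.imwrite("pics/w9.png",w['img'][:,:,::-1])
d=ctrl.get_image("scene");cv2.imwrite("pics/s9.png",cv2.resize(d['img'][110:330,160:480,::-1],None,fx=2.5,fy=2.5));print(plugs(d))
E
```

```text
clock: 7.28
eef_pos: [643.5, 15.8, -21.5]
tool_rot: [3.142, -0.0, -0.0]
force: [0.1, -1.3, -0.2]
width: 16.9
clock: 8.03
eef_pos: [641.6, 102.1, -21.6]
tool_rot: [-3.141, -0.0, 0.001]
force: [0.1, 0.2, -0.2]
width: 17.0
[([524.7, 77.7], 35, [509.8, 687.1, 26.0]), ([478.8, 89.6], 40, [478.5, 547.8, 26.0]), ([267.4, 189.1], 147, [473.9, -82.0, 26.0]), ([289.6, 219.1], 165, [569.4, -84.2, 26.0])]
```

View pics/w9.png

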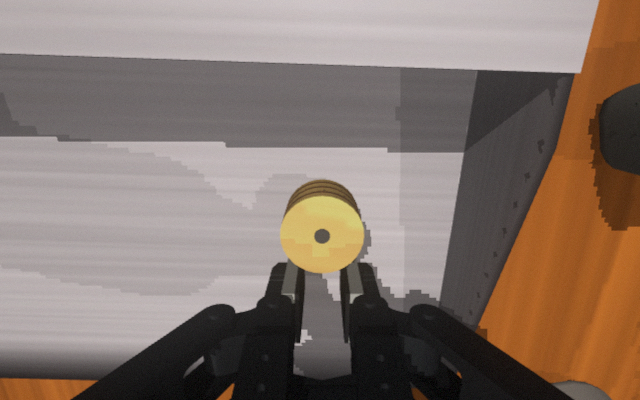

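View pics/s9.png

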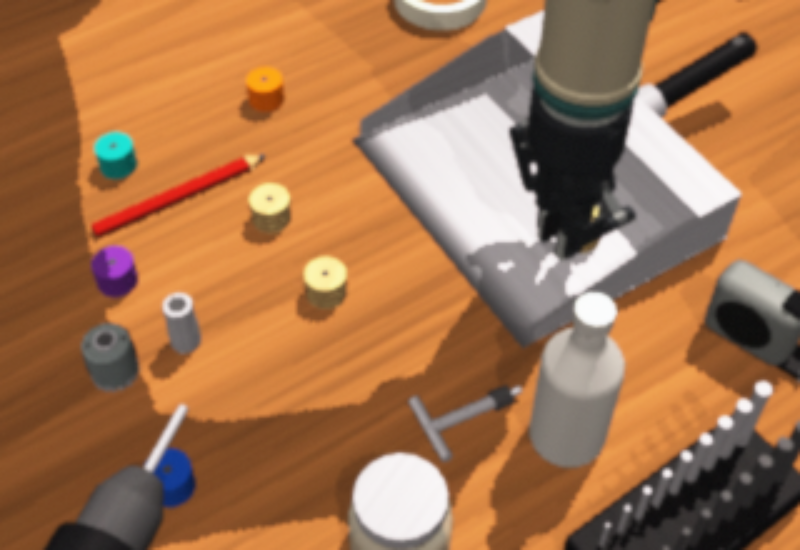

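First plug lies well inside the pan (wrist px (322,235)), and the force is nil. I withdraw and line up behind the middle plug.

```bash
python3 -m creep '0 0.3 0 0 0 0 0.8; 0 0.9 0 0 0 0 0.8; 0 1.6 0 0 0 0 0.8; 0 2.4 0 0 0 0 0.8; 0 3.2 0 0 0 0 0.8; 0 4 0 0 0 0 0.8; 0 4.8 0 0 0 0 0.8; 0 5.5 0 0 0 0 0.8; 0 5.8 0 0 0 0 0.8; 0 5.8 0 0 0 0 0.8' && python3 -m creep '-0.5 0 0 0 0 0 0.8; -1 0 0 0 0 0 0.8; -1.5 0 0 0 0 0 0.8; -1.8 0 0 0 0 0 0.8; -1.8 0 0 0 0 0 0.8; -1.8 0 0 0 0 0 0.8'
python3 - <<'E'
from h import *
w=ctrl.get_image("wrist");cv2.imwrite("pics/w10.png",w['img'][:,:,::-1])
d=ctrl.get_image("scene");cv2.imwrite("pics/s10.png",cv2.resize(d['img'][110:330,160:480,::-1],None,fx=2.5,fy=2.5));print([(p,px2w(d,*p[0],28)) for p in plugs(d)])
E
```

```text
clock: 8.97
eef_pos: [640.3, -139.0, -21.8]
tool_rot: [3.138, 0.001, -0.008]
force: [0.6, -0.6, 0.8]
width: 17.0
clock: 9.47
eef_pos: [570.0, -129.9, -21.3]
tool_rot: [-3.141, -0.001, 0.001]
force: [0.5, 0.7, -0.7]
width: 17.4
[(([524.5, 77.6], 29, [509.0, 687.5, 26.0]), array([510.64559763, 684.52710049,  28.        ])), (([478.9, 89.4], 35, [478.1, 548.8, 26.0]), array([479.71135258, 546.19796795,  28.        ])), (([393.4, 197.1], 145, [640.4, 129.1, 26.0]), array([641.49592521, 127.92340097,  28.        ])), (([290.5, 218.1], 130, [568.2, -81.4, 26.0]), array([569.47740662, -82.13566684,  28.        ]))]
```

View pics/w10.png

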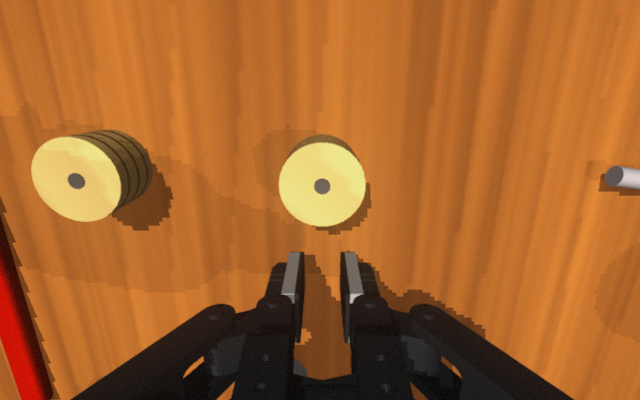

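View pics/s10.png

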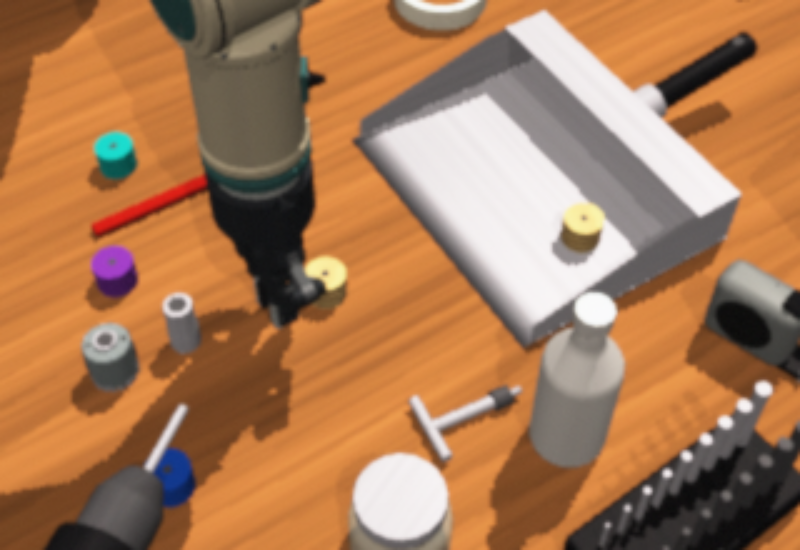

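Plug at (641,128) is in the pan and the middle plug is centred at wrist col 322. Pushing.

```bash
python3 -m creep '0 -0.2 0 0 0 0 0.8; 0 -0.4 0 0 0 0 0.8; 0 -0.65 0 0 0 0 0.8; 0 -0.95 0 0 0 0 0.8; 0 -1.25 0 0 0 0 0.8; 0 -1.55 0 0 0 0 0.8; 0 -1.85 0 0 0 0 0.8; 0 -2.15 0 0 0 0 0.8; 0 -2.45 0 0 0 0 0.8; 0 -2.75 0 0 0 0 0.8' && python3 -m creep '0 -0.3 0 0 0 0 0.8; 0 -0.6 0 0 0 0 0.8; 0 -0.9 0 0 0 0 0.8; 0 -1.2 0 0 0 0 0.8; 0 -1.5 0 0 0 0 0.8; 0 -1.8 0 0 0 0 0.8; 0 -2.1 0 0 0 0 0.8; 0 -2.4 0 0 0 0 0.8; 0 -2.65 0 0 0 0 0.8; 0 -2.8 0 0 0 0 0.8' && python3 -m creep '0 -0.1 0 0 0 0 0.8; 0 -0.1 0 0 0 0 0.8'
python3 - <<'E'
from h import *
w=ctrl.get_image("wrist");cv2.imwrite("pics/w11.png",w['img'][:,:,::-1])
E
```

```text
clock: 10.4
eef_pos: [569.5, -20.0, -21.5]
tool_rot: [-3.142, -0.0, 0.0]
force: [0.2, -0.0, 0.5]
width: 17.0
clock: 11.23
eef_pos: [569.6, 92.8, -21.6]
tool_rot: [-3.141, -0.0, 0.001]
force: [1.0, -0.2, 0.2]
width: 17.0
clock: 11.4
eef_pos: [569.6, 95.7, -21.6]
tool_rot: [-3.141, -0.0, 0.001]
force: [-0.2, 1.2, -0.6]
width: 17.1
```

View pics/w11.png

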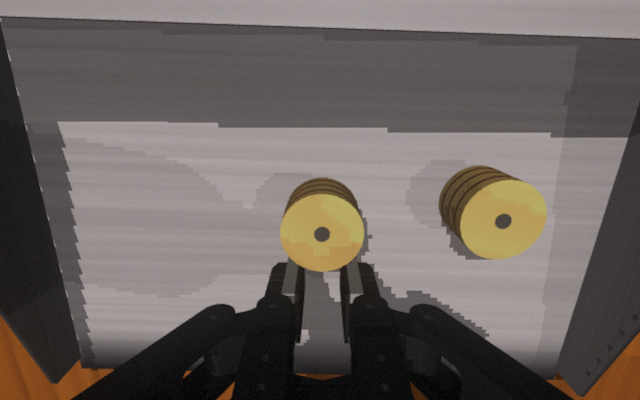

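Two plugs now lie in the pan (wrist px (322,233) and (503,221)). On to the last one.

```bash
python3 -m creep '0 0.3 0 0 0 0 0.8; 0 0.9 0 0 0 0 0.8; 0 1.6 0 0 0 0 0.8; 0 2.4 0 0 0 0 0.8; 0 3.2 0 0 0 0 0.8; 0 4 0 0 0 0 0.8; 0 4.8 0 0 0 0 0.8; 0 5.4 0 0 0 0 0.8; 0 5.65 0 0 0 0 0.8; 0 5.65 0 0 0 0 0.8' && python3 -m creep '-0.5 0 0 0 0 0 0.8; -1 0 0 0 0 0 0.8; -1.5 0 0 0 0 0 0.8; -2 0 0 0 0 0 0.8; -2.38 0 0 0 0 0 0.8; -2.38 0 0 0 0 0 0.8; -2.38 0 0 0 0 0 0.8'
python3 - <<'E'
from h import *
w=ctrl.get_image("wrist");cv2.imwrite("pics/w12.png",w['img'][:,:,::-1])
E
```

```text
clock: 12.28
eef_pos: [568.4, -137.1, -21.7]
tool_rot: [3.139, 0.001, -0.007]
force: [0.7, 0.7, -0.4]
width: 17.2
clock: 12.87
eef_pos: [474.5, -129.9, -21.4]
tool_rot: [-3.141, -0.0, 0.002]
force: [1.6, -0.2, 0.6]
width: 17.0
```

View pics/w12.png

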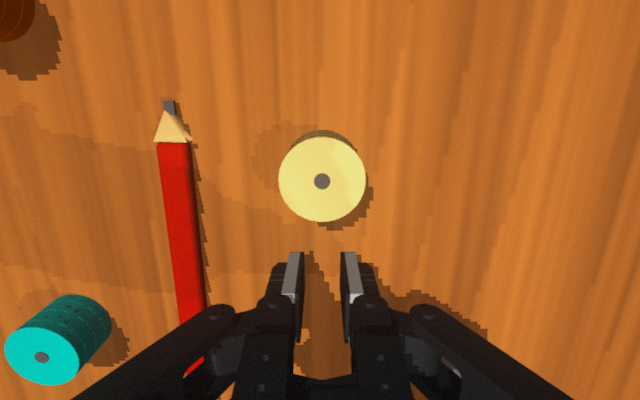

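```bash
python3 -m creep '0 -0.2 0 0 0 0 0.8; 0 -0.4 0 0 0 0 0.8; 0 -0.65 0 0 0 0 0.8; 0.04 -0.95 0 0 0 0 0.8; 0.08 -1.25 0 0 0 0 0.8; 0.12 -1.55 0 0 0 0 0.8; 0.16 -1.85 0 0 0 0 0.8; 0.2 -2.15 0 0 0 0 0.8; 0.24 -2.45 0 0 0 0 0.8; 0.28 -2.75 0 0 0 0 0.8' && python3 -m creep '0.04 -0.3 0 0 0 0 0.8; 0.08 -0.6 0 0 0 0 0.8; 0.12 -0.9 0 0 0 0 0.8; 0.16 -1.2 0 0 0 0 0.8; 0.2 -1.5 0 0 0 0 0.8; 0.2 -1.8 0 0 0 0 0.8; 0.2 -2.1 0 0 0 0 0.8; 0.2 -2.4 0 0 0 0 0.8; 0.2 -2.65 0 0 0 0 0.8; 0.2 -2.8 0 0 0 0 0.8' && python3 -m creep '0 -0.1 0 0 0 0 0.8; 0 -0.1 0 0 0 0 0.8'
python3 - <<'E'
from h import *
w=ctrl.get_image("wrist");cv2.imwrite("pics/w13.png",w['img'][:,:,::-1])
E
```

```text
clock: 13.75
eef_pos: [485.9, -19.2, -21.6]
tool_rot: [-3.141, -0.0, 0.001]
force: [-0.5, 0.8, -0.1]
width: 17.0
clock: 14.58
eef_pos: [493.6, 93.1, -21.6]
tool_rot: [-3.14, -0.0, 0.002]
force: [0.1, 0.1, 0.2]
width: 17.0
clock: 14.75
eef_pos: [493.6, 95.8, -21.6]
tool_rot: [-3.141, -0.0, 0.001]
force: [0.5, -0.2, -0.3]
width: 17.1
```

View pics/w13.png

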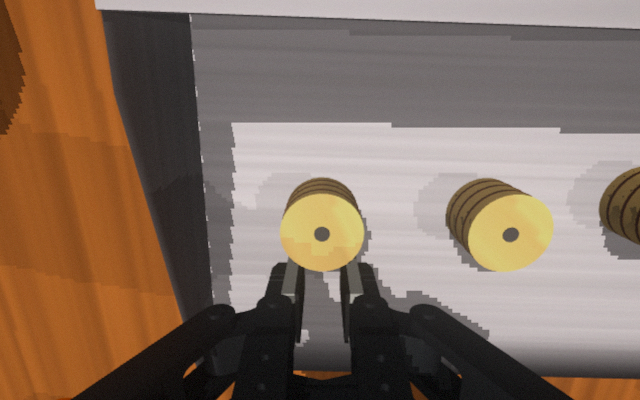

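All three are in. I back off straight, rise, and check everything.

```bash
python3 -m creep '0 0.3 0 0 0 0 0.8; 0 0.9 0 0 0 0 0.8; 0 1.6 0 0 0 0 0.8; 0 2.4 0 0 0 0 0.8; 0 3.2 0 0 0 0 0.8; 0 4 0 0 0 0 0.8; 0 4.8 -0.3 0 0 0 0.8; 0 5.2 -1 0 0 0 0.8; 0 5.2 -2 0 0 0 0.8; 0 5.2 -3 0 0 0 0.8' && python3 -m creep '0 0.8 -1 0 0 0 0.8; 0 1.6 -2 0 0 0 0.8; 0 2.4 -2.5 0 0 0 0.8; 0 3.2 -2.5 0 0 0 0.8; 0 4 -2.5 0 0 0 0.8; 0 4 -2.5 0 0 0 0.8; 0 4 -2.5 0 0 0 0.8'
python3 - <<'E'
from h import *
for n in("scene","top"):
    d=ctrl.get_image(n);print(n)
    for p in plugs(d):print(p,px2w(d,*p[0],28).round(1))
    c=d['img'][110:330,160:480] if n=="scene" else d['img'][120:320,160:440]
    cv2.imwrite(f"pics/{n}14.png",cv2.resize(c[:,:,::-1],None,fx=2.5,fy=2.5))
E
```

```text
clock: 15.63
eef_pos: [491.1, -117.5, 98.9]
tool_rot: [3.141, 0.004, -0.007]
force: [1.8, -0.3, -0.3]
width: 17.2
clock: 16.22
eef_pos: [491.0, -278.0, 198.1]
tool_rot: [3.14, 0.001, -0.008]
force: [-0.2, 0.4, -0.8]
width: 16.8
scene
([524.5, 77.5], 28, [508.8, 687.6, 26.0]) [510.3 684.9  28. ]
([479.1, 89.2], 33, [477.9, 549.4, 26.0]) [479.4 547.2  28. ]
([349.8, 156.6], 107, [492.0, 123.1, 26.0]) [493.5 121.8  28. ]
([370.1, 177.2], 121, [568.0, 122.8, 26.0]) [569.3 121.6  28. ]
([393.4, 197.1], 147, [640.3, 129.1, 26.0]) [641.5 127.9  28. ]
top
([578.5, 217.3], 541, [536.7, -719.1, 26.0]) [ 536.4 -718.1   28. ]
([268.0, 175.3], 91, [639.9, 126.0, 26.0]) [639.5 125.8  28. ]
([560.6, 186.1], 44, [621.3, -673.9, 26.0]) [ 621.1 -672.9   28. ]
([269.5, 201.1], 96, [568.6, 120.2, 26.0]) [568.5 120.   28. ]
([65.2, 215.3], 28, [521.8, 675.6, 26.0]) [521.6 674.7  28. ]
([268.7, 229.2], 93, [492.0, 120.6, 26.0]) [491.9 120.4  28. ]
([115.2, 227.5], 27, [490.5, 537.6, 26.0]) [490.4 536.7  28. ]
([590.5, 273.7], 107, [385.2, -745.1, 26.0]) [ 385.4 -743.9   28. ]
```

View pics/scene14.png

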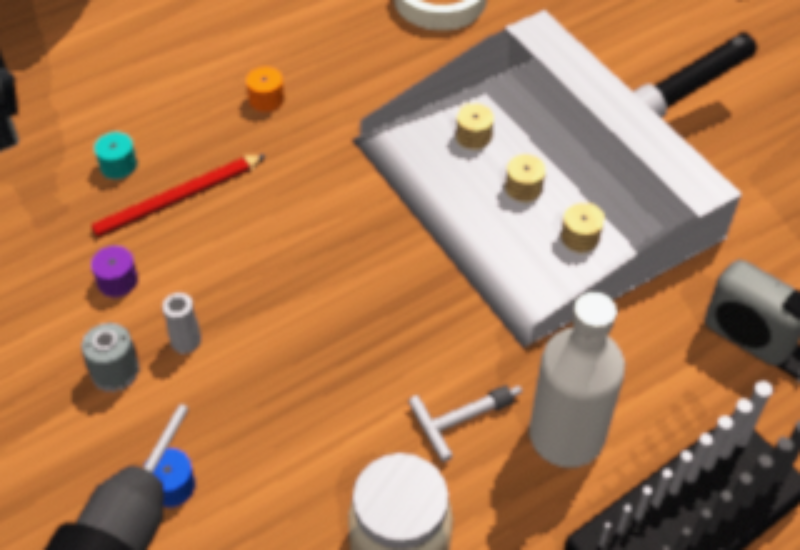

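View pics/top14.png

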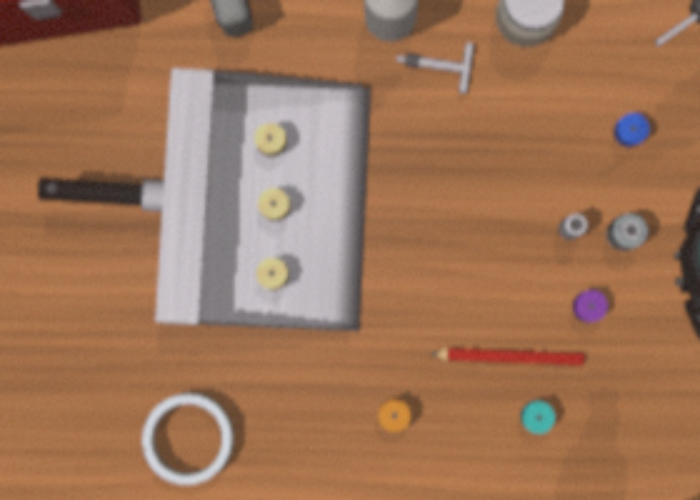

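All three plugs stand inside, about 95–105 mm past the mouth edge. The scene picture shows everything else at its starting pixels.

```bash
python3 -c "
from cell import ctrl
print(ctrl.finish_job())"
```

```text
the job is handed in; nothing more can be done
None
```

I swept all three plugs one at a time into the dustpan and handed the job in at about 16 s of the 56 s allowed. I pushed with the fingers held about 17 mm apart as a two-point pusher, never closing them on a plug.

- **Plugs:** both cameras put them upright at about (640,127), (569,121) and (492,121). That is roughly 95–105 mm past the mouth edge, so beyond the 30 mm lip and clear of the walls and the hood.
- **Other objects:** by eye, the pencil, socket, hole saw, chuck key and coloured look-alikes are where they started in the last pictures.
- **Force and contact:** wrist force read under about 2 N at the end of every move, and the gripper was well clear of everything when I handed in.
- **Disagreement:** my first stroke passed over a plug without touching it. The real finger ends sit about 30 mm short of the reported TCP, so I pushed with the TCP at about z = -22 mm. I estimated the tips at about 10 mm above the bench.

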